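Turn the jar row round onto the new board

ROBOT

A 7-joint arm with a two-finger parallel gripper is mounted at the origin on the work surface. World frame = base frame: x ahead of the robot, y to its left, z up, the work surface at z = 0. Lengths are in m, angles in rad, forces in N, time in s.
With the tool pointing down it reaches from about 0.4 to 0.875 m from the base axis. Payload 19.3 kg.
Tool frame: the origin (TCP) lies at the very end of the fingers, on their centre line; the grasp point (between the pads) lies 19 mm behind it (manip.grip_depth is the distance from the TCP to the grasp point, in m); z points along the fingers, y is the line along which they close (so a half turn about z gives the same grasp; the last joint's range is limited). The gripper opens to 85 mm and grips with 20 to 120 N. Pads are 22 mm wide; open, the fingers measure 114 mm over their backs; the gripper's body (76 mm by 85 mm) begins 54 mm behind the grasp point. The pads swing forward as they close: fully open they stand 13 mm farther back than shut.
Start: joints at [1.27, 0.521, -0.036, 1.599, 0.021, 1.021, -0.113], TCP at [0.143, -0.608, 0.207] pointing down, gripper open.
Joint ranges: [-2.91, 2.91], [-0.3, 2.13], [-1.5, 1.42], [0.17, 2.43], [-1.26, 4.41], [0.16, 1.93], [-2.52, 2.52]. Speed limits (rad/s): [1.89, 1.89, 2.39, 2.39, 3.01, 3.01, 3.01].

INTERFACE

Orientations are given as a rotation vector (axis times angle).
In Python, from plant import manip, get_image, get_calibration gives the robot as it stands.
- The arm moves only by the shell command python3 -m inch 'ROWS' [OPENING] [FORCE]. ROWS is JSON, a list of rows, each an object with "linear": the shift along the tool's x, y, z in m, a list of three; "rotation": the turn, a rotation vector about the tool's x, y, z in degrees, a list of three. A call has 1 to 5 rows; each row shifts and turns the commanded pose from where the row before left it, along the tool's axes as they then stand; what a row does not reach is not made up. A row lasts 1/12 s, in which the tool goes at most 41.7 mm and 7.16 degrees, less where a joint would pass 70% of its speed; a pose out of reach is approached as far as the arm can. A call is refused whole if a number of a shift passes 0.0417 or a number of a turn 7.16, either way. A call with a gripper value outside its range is refused whole. OPENING is the gripper's target within -1 to 1 (shut at 1, half-way at 0, fully open at -1), set as the call begins (- or left out, the last holds). The fingers move at their own pace and stop on an object; FORCE is the grip in N (left out, the last holds). Time passes only in rows, so rows that do not move let the fingers close. It gives the time, the measured TCP pose, the force, the opening and the grip force at its end, in the units of the state.
- manip.get_state(): the state, without advancing time (a new reading comes with each control period).
- get_image(name): name is "side" or "top" or "wrist"; returns (picture, depth): 400x640x3 uint8, red, green, blue; 400x640 float32, m along the optical axis (not along the pixel's ray), 0 where there is no reading.
- get_calibration(name): a dict with "fx", "fy", "cx", "cy" (pixels), "k1" (the pictures are not rectified: a ray, as slopes to the right and down, at radius r is drawn at 1 + k1 r^2 times it, then the intrinsics apply), "xyz" and "attitude" of the camera in the world; the wrist camera has in their place "T_tool_cam" (4x4, takes a point from camera to tool coordinates, whose origin is the TCP and whose axes are the flange's). Camera axes: x right, y down, z forward; pixel columns grow to the right and rows downward; lengths in m; the calibration is good to about 2 mm. A picture is of the moment at which its call begins: read the wrist's pose just before it. get_calibration takes no time and is no camera call.
- manip.job_done(): hands the job in; it is judged then, once.
The state is a dict: "clock": time; "q": joint angles; "joint_vel": joint speeds; "tau": joint torques, N m; "ee_pos": TCP position; "tcp_rot": TCP orientation; "contact_force": force on the tool from outside, world axes, zero at the start; "torque": the same for the moment, N m; "opening": finger opening in m; "gripper_force": force on a finger pad.
Only numpy, scipy, OpenCV 4.12 (cv2) and the standard library are available. Lean on these libraries where they do the work, as an engineer would, in place of code of your own. Each camera call takes 0.05 s, during which the arm holds its last target. There are 200 camera calls.

TASK

A left-handed colleague is taking over this desk: move the four white jars from the dark wooden board to the black steel board, one upright in the middle of each bay, in the reverse order, so that the jar that stands leftmost on the old board (seen from the robot) ends rightmost on the new one, the second from the left second from the right, and so on. Tip no jar over and do not push the other things on the desk about.

Things in the scene. Friction and masses are not known exactly. Their poses are not given: they have to be found in the camera images.
- slim_jar_center (a point): Centre (on its axis, half-way up, 33 mm above its underside) of a slim round jar, 30 mm in diameter and 66 mm tall over all: white ceramic up to 54 mm, then a black lid 26 mm in diameter. Closed, loose, about 80 g; z is up along its axis; at the start its x axis lies along the old board's x axis to about 0.1 rad.
- wide_jar_center (a point): Centre (on its axis, half-way up, 23 mm above its underside) of a squat wide round jar, 46 mm in diameter and 46 mm tall over all: white ceramic up to 36 mm, then a black lid 42 mm in diameter. Closed, loose, about 120 g; z is up along its axis; at the start its x axis lies along the old board's x axis to about 0.1 rad.
- square_jar_center (a point): Centre (on its axis, half-way up, 27 mm above its underside) of a square jar, 38 x 38 mm and 54 mm tall over all: white ceramic up to 44 mm, then a round black lid 28 mm in diameter; its sides lie along its x and y axes. Closed, loose, about 120 g; z is up along its axis; at the start its x axis lies along the old board's x axis to about 0.1 rad.
- hex_jar_center (a point): Centre (on its axis, half-way up, 29 mm above its underside) of a hexagonal jar, 38 mm across flats (flats face its +x and -x; 44 mm across corners) and 58 mm tall over all: white ceramic up to 50 mm, then a hexagonal black lid. Closed, loose, about 120 g; z is up along its axis; at the start its x axis lies along the old board's x axis to about 0.1 rad.
- slim_pad: Fixed cork pad, a round disc 42 mm in diameter, 3 mm thick, on the old board; the slim jar stands on it at the start, so it shows that jar's first place in the row. Origin at the centre of its underside.
- wide_pad: Fixed cork pad, a round disc 58 mm in diameter, 3 mm thick, on the old board; the wide jar stands on it at the start, so it shows that jar's first place in the row. Origin at the centre of its underside.
- square_pad: Fixed cork pad, a 50 mm square, 3 mm thick, on the old board; the square jar stands on it at the start, so it shows that jar's first place in the row. Origin at the centre of its underside.
- hex_pad: Fixed cork pad, a hexagon 50 mm across flats, 3 mm thick, on the old board; the hex jar stands on it at the start, so it shows that jar's first place in the row. Origin at the centre of its underside.
- old_board: Fixed dark wooden board, 90 (x) x 296 (y) x 12 mm, with the jars in a row. Origin at the centre of its underside, z up; y runs along the row to the robot's left (turned up to 0.35 rad). Pads at x = 0, y = +108, +36, -36, -108 mm, jars within 3 mm of their centres. The desk's other loose things (up to 240 mm tall) stand beyond the boards or farther to the sides, 75 mm or more from any jar or bay centre.
- new_board: Fixed black steel board, 90 (x) x 296 (y) x 12 mm, empty. Origin at the centre of its underside, z up; y runs along the row to the robot's left (turned up to 0.35 rad). Five ribs along x (4 mm wide and high, at y = -144, -72, 0, 72, 144 mm) part its flat top (12 mm above the origin) into four bays, each 68 mm wide, centred at x = 0, y = +108, +36, -36, -108 mm.

How it is judged:
At the end, for the whole second after the job is handed in: All four jars stand on the new board at rest, upright within 0.1 rad, bases on its top within 4 mm, each within 14 mm (along x and along y) of the centre of the bay that mirrors its pad's place on the old board (pad at y = +108 mm: bay at y = -108 mm, and so on) (x of slim_jar_center in the frame of new_board between -0.014 and 0.014 m and z of slim_jar_center in the frame of new_board between 0.041 and 0.049 m and angle between each of slim_jar_center, wide_jar_center, square_jar_center, hex_jar_center's own z axis and vertical below 0.1 rad and linear speed of each of slim_jar, wide_jar, square_jar, hex_jar below 0.02 m/s and angular speed of each of slim_jar, wide_jar, square_jar, hex_jar below 0.2 rad/s and ((y of slim_pad in the frame of old_board between 0.088 and 0.128 m and y of slim_jar_center in the frame of new_board between -0.122 and -0.094 m) or (y of slim_pad in the frame of old_board between 0.016 and 0.056 m and y of slim_jar_center in the frame of new_board between -0.05 and -0.022 m) or (y of slim_pad in the frame of old_board between -0.056 and -0.016 m and y of slim_jar_center in the frame of new_board between 0.022 and 0.05 m) or (y of slim_pad in the frame of old_board between -0.128 and -0.088 m and y of slim_jar_center in the frame of new_board between 0.094 and 0.122 m)) and x of wide_jar_center in the frame of new_board between -0.014 and 0.014 m and z of wide_jar_center in the frame of new_board between 0.031 and 0.039 m and ((y of wide_pad in the frame of old_board between 0.088 and 0.128 m and y of wide_jar_center in the frame of new_board between -0.122 and -0.094 m) or (y of wide_pad in the frame of old_board between 0.016 and 0.056 m and y of wide_jar_center in the frame of new_board between -0.05 and -0.022 m) or (y of wide_pad in the frame of old_board between -0.056 and -0.016 m and y of wide_jar_center in the frame of new_board between 0.022 and 0.05 m) or (y of wide_pad in the frame of old_board between -0.128 and -0.088 m and y of wide_jar_center in the frame of new_board between 0.094 and 0.122 m)) and x of square_jar_center in the frame of new_board between -0.014 and 0.014 m and z of square_jar_center in the frame of new_board between 0.035 and 0.043 m and ((y of square_pad in the frame of old_board between 0.088 and 0.128 m and y of square_jar_center in the frame of new_board between -0.122 and -0.094 m) or (y of square_pad in the frame of old_board between 0.016 and 0.056 m and y of square_jar_center in the frame of new_board between -0.05 and -0.022 m) or (y of square_pad in the frame of old_board between -0.056 and -0.016 m and y of square_jar_center in the frame of new_board between 0.022 and 0.05 m) or (y of square_pad in the frame of old_board between -0.128 and -0.088 m and y of square_jar_center in the frame of new_board between 0.094 and 0.122 m)) and x of hex_jar_center in the frame of new_board between -0.014 and 0.014 m and z of hex_jar_center in the frame of new_board between 0.037 and 0.045 m and ((y of hex_pad in the frame of old_board between 0.088 and 0.128 m and y of hex_jar_center in the frame of new_board between -0.122 and -0.094 m) or (y of hex_pad in the frame of old_board between 0.016 and 0.056 m and y of hex_jar_center in the frame of new_board between -0.05 and -0.022 m) or (y of hex_pad in the frame of old_board between -0.056 and -0.016 m and y of hex_jar_center in the frame of new_board between 0.022 and 0.05 m) or (y of hex_pad in the frame of old_board between -0.128 and -0.088 m and y of hex_jar_center in the frame of new_board between 0.094 and 0.122 m))); the robot touches nothing.
It fails at once if a jar is tipped over (more than 0.6 rad) (angle between any of slim_jar_center, wide_jar_center, square_jar_center, hex_jar_center's own z axis and vertical above 0.6 rad).
It fails at once if another thing on the desk (toothpick dispenser, mug, phone stand, headphone stand) is pushed by more than 30 mm (distance of any of dispenser, mug, phone_stand, headphone_stand from where it was at the start of the episode above 0.03 m).
It also fails if it takes over 99 s, if anything falls off the work surface, if the arm or the gripper's body presses on something with over 40 N, if the wrist force passes 120 N, or if a joint passes its speed limit or range.

## Working session

There is one attempt and no reset: what is moved stays moved. The work goes in short steps, Python scripts to look and compute and a shell command to move; the robot and the scene stay as the last step left them, time stands still between calls to the robot, and variables do not carry over. Pictures are saved under pics/ and viewed, at most 14 in all, crops included, and the job is handed in when it is done.

```bash
ls; mkdir -p pics; python3 - <<'E'
from plant import manip,get_image,get_calibration
import cv2,numpy as np
for n in ["top","side"]:
    im,d=get_image(n); cv2.imwrite(f"pics/{n}0.png",im[:,:,::-1]); np.save(f"pics/{n}0.npy",d)
    print(n,get_calibration(n))
print(get_calibration("wrist")); print(manip.get_state())
E
```

```text
pics
top {'fx': 433.78716232899467, 'fy': 433.78716232899467, 'cx': 323.1003966205941, 'cy': 201.75107500716484, 'k1': -0.006829657039291733, 'xyz': array([ 0.43104996, -0.01822889,  0.8737265 ]), 'attitude': array([-2.14450038,  2.16769184, -0.089944  ])}
side {'fx': 416.48912083857186, 'fy': 416.48912083857186, 'cx': 328.80352405022, 'cy': 204.19261744522507, 'k1': -0.08281702349902599, 'xyz': array([ 0.27373205, -0.71457686,  0.79454532]), 'attitude': array([-2.33459205,  0.36753858, -0.14872358])}
{'fx': 285.90578543002056, 'fy': 285.90578543002056, 'cx': 320.6878207522952, 'cy': 204.96130646427181, 'k1': -0.018700507305763035, 'T_tool_cam': array([[-7.72590871e-05, -9.65837059e-01, -2.59150091e-01,
         6.64029636e-02],
       [ 9.99999981e-01, -1.20765786e-04,  1.51962076e-04,
         4.93946734e-04],
       [-1.78067069e-04, -2.59150075e-01,  9.65837050e-01,
        -1.67079548e-01],
       [ 0.00000000e+00,  0.00000000e+00,  0.00000000e+00,
         1.00000000e+00]])}
{'clock': 0.1, 'q': array([ 1.26979389,  0.52193891, -0.03631487,  1.59992006,  0.0211941 ,
        1.02110232, -0.11279623]), 'joint_vel': array([ 1.54968061e-04, -7.14329207e-04,  6.73453032e-04, -9.49335181e-04,
        2.37042977e-05, -3.04285984e-03, -6.51642731e-04]), 'tau': array([ 5.58350002e-03, -9.28493357e+01,  1.98457718e+00, -3.70532835e+01,
        1.81715941e-02,  5.44750364e-03,  1.90247596e-05]), 'ee_pos': array([ 0.14286421, -0.60813377,  0.20650418]), 'tcp_rot': array([-3.11974027e+00, -3.61594208e-01,  2.85551588e-04]), 'contact_force': array([ 0.12290192, -0.81388195,  0.00805629]), 'torque': array([-0.01003333, -0.0043653 ,  0.04190302]), 'gripper_force': 0.0, 'opening': 0.08537855711515524}
```

View pics/top0.png

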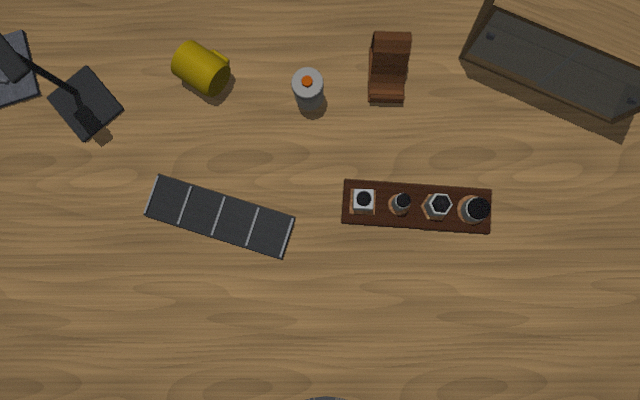

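View pics/side0.png

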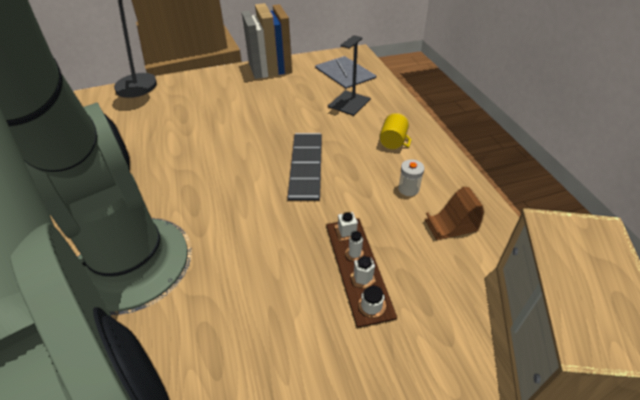

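The top view has +x up and +y to the left. The old board spans about (342–492, 180–234), with the square, slim, hex and wide jars from left to right. The new board's corners are about (157,175), (295,216), (283,259) and (145,214). The other things stand above row 140, which is farther from the robot. The side view agrees.

```bash
cat > h.py <<'E'
import numpy as np,cv2
from scipy.spatial.transform import Rotation as R
from plant import manip,get_image,get_calibration
def pose(n,st=None):
    c=get_calibration(n)
    if n!="wrist": return c,R.from_rotvec(c["attitude"]).as_matrix(),np.array(c["xyz"])
    st=st or manip.get_state(); T=c["T_tool_cam"]; Rt=R.from_rotvec(st["tcp_rot"]).as_matrix()
    return c,Rt@T[:3,:3],st["ee_pos"]+Rt@T[:3,3]
def rays(c,px):
    K=np.array([[c["fx"],0,c["cx"]],[0,c["fy"],c["cy"]],[0,0,1.]])
    return cv2.undistortPoints(np.array(px,float).reshape(-1,1,2),K,np.array([c["k1"],0,0,0.]))[:,0]
def onplane(n,px,z,st=None):
    c,M,o=pose(n,st); r=rays(c,px); d=np.c_[r,np.ones(len(r))]@M.T
    return o+d*((np.asarray(z)-o[2])/d[:,2])[:,None]
def cloud(n,d,st=None):
    c,M,o=pose(n,st); v,u=np.mgrid[:d.shape[0],:d.shape[1]]
    r=rays(c,np.c_[u.ravel(),v.ravel()]); p=np.c_[r,np.ones(len(r))]*d.reshape(-1,1)
    return (p@M.T+o).reshape(*d.shape,3)
def board(c4): # corners far-left, far-right, near-right, near-left
    c4=c4[:,:2]; m=c4.mean(0); y=(c4[0]-c4[1]+c4[3]-c4[2]); a=np.arctan2(-y[0],y[1])
    return m,a,[np.linalg.norm(c4[i]-c4[(i+1)%4]).round(4) for i in range(4)]
def place(b,y): return b[0]+y*np.array([-np.sin(b[1]),np.cos(b[1])])
E
python3 - <<'E'
from h import *
np.set_printoptions(precision=4,suppress=True)
N=board(onplane("top",[(157,175),(295,216),(283,259),(145,214)],0.012)); O=board(onplane("top",[(345,180),(492,188),(490,234),(342,224)],.012))
print(N,O)
for b in(N,O): print([place(b,y) for y in(.108,.036,-.036,-.108)])
print(onplane("top",[(363,199),(402,202),(440,204),(477,209)],[.069,.081,.073,.061]))
d=np.load("pics/top0.npy");P=cloud("top",d)
for n,(u,v) in dict(floor=(320,300),sq=(363,199),slim=(402,202),hexj=(440,204),wide=(477,209),disp=(307,81),mug=(195,65),stand=(393,40),nb=(230,215)).items(): print(n,P[v,u])
m=(P[:,:,2]>.03)&(d>0)&(P[:,:,0]>.3)&(P[:,:,0]<.9)
cv2.imwrite("pics/t_crop.png",cv2.resize(cv2.imread("pics/top0.png")[160:270,130:510],None,fx=2.1,fy=2.1,interpolation=cv2.INTER_CUBIC))
n,l,s,c=cv2.connectedComponentsWithStats(m.astype(np.uint8))
for i in range(1,n):
    if s[i,4]>60: q=P[l==i]; print(s[i],q.min(0),q.max(0))
E
```

```text
(array([0.4973, 0.2091]), np.float64(-0.3094800312428311), [np.float64(0.2938), np.float64(0.0882), np.float64(0.2936), np.float64(0.0822)]) (array([ 0.5115, -0.1855]), np.float64(-0.07325326649190056), [np.float64(0.2926), np.float64(0.0916), np.float64(0.2916), np.float64(0.0885)])
[array([0.5302, 0.312 ]), array([0.5083, 0.2434]), array([0.4863, 0.1748]), array([0.4644, 0.1062])]
[array([ 0.5194, -0.0777]), array([ 0.5141, -0.1495]), array([ 0.5088, -0.2214]), array([ 0.5036, -0.2932])]
[[ 0.5211 -0.0748  0.069 ]
 [ 0.5134 -0.1451  0.081 ]
 [ 0.5096 -0.2161  0.073 ]
 [ 0.5006 -0.2875  0.061 ]]
floor [0.3288 0.0092 0.0008]
sq [ 0.521  -0.0747  0.0696]
slim [ 0.5133 -0.145   0.0815]
hexj [ 0.5098 -0.2166  0.0711]
wide [ 0.5008 -0.2881  0.0592]
disp [0.7426 0.0272 0.0903]
mug [0.7845 0.2443 0.0761]
stand [ 0.8149 -0.1341  0.1002]
nb [0.4984 0.1874 0.0131]
[  462     0   178   121 14454] [ 0.675  -0.5897  0.03  ] [ 0.8989 -0.2818  0.2036]
[ 371   31   40   49 1735] [ 0.7676 -0.1683  0.0301] [ 0.8491 -0.0976  0.1043]
[   0   33   73   60 1232] [0.6939 0.4577 0.03  ] [0.7776 0.5238 0.2361]
[ 171   40   60   57 2078] [0.7379 0.1856 0.0302] [0.8447 0.3016 0.0839]
[ 291   67   33   39 1018] [ 0.7142 -0.0026  0.0303] [0.7746 0.0585 0.0926]
[370  94  35   6 114] [ 0.7254 -0.1632  0.03  ] [ 0.7368 -0.0952  0.0364]
[353 188  21  22 437] [ 0.5043 -0.0949  0.03  ] [ 0.5438 -0.0566  0.0728]
[393 193  18  17 245] [ 0.5035 -0.162   0.0321] [ 0.5314 -0.1341  0.085 ]
[426 193  27  23 451] [ 0.492  -0.2407  0.0306] [ 0.5316 -0.1977  0.0756]
[463 197  27  24 531] [ 0.4808 -0.3106  0.0301] [ 0.5248 -0.2678  0.0643]
```

View pics/t_crop.png

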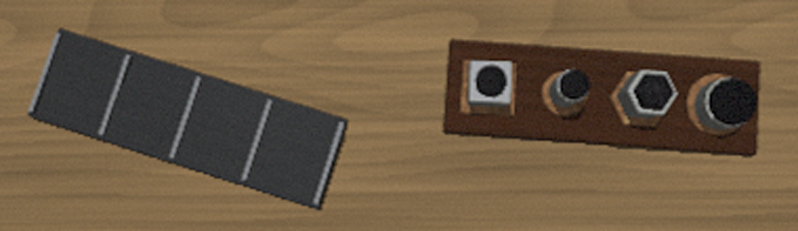

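The crop confirms the corners and puts the lid centres at about (363,199), (403,200), (441,204) and (478,209). Heights and sizes match the given ones. The order on the old board is square, slim, hex, wide, so the new board reads wide, hex, slim, square from left to right. I'll turn the tool so it closes along the old board's x, about -72.6° about tool z.

```bash
cat > go.py <<'E'
# go.py x y z [yaw of tool y]: shift left in tool axes (mm), turn left (deg)
import sys; from h import *
s=manip.get_state(); t=list(map(float,sys.argv[1:])); a=t[3] if len(t)>3 else -.073
y=np.array([np.cos(a),np.sin(a),0]); z=np.array([0,0,-1.]); G=np.c_[np.cross(y,z),y,z]
M=R.from_rotvec(s["tcp_rot"])
print("clock %.2f"%s["clock"],"pos",s["ee_pos"].round(4),"shift mm",(M.inv().apply(np.array(t[:3])-s["ee_pos"])*1e3).round(1),"turn deg",np.degrees((M.inv()*R.from_matrix(G)).as_rotvec()).round(1),"F",s["contact_force"].round(1),"open %.4f"%s["opening"],"grip %.1f"%s["gripper_force"])
E
python3 go.py .52 -.076 .2
python3 -m inch '[{"linear":[0,0,0],"rotation":[0,0,-7]},{"linear":[0,0,0],"rotation":[0,0,-7]},{"linear":[0,0,0],"rotation":[0,0,-7]},{"linear":[0,0,0],"rotation":[0,0,-7]},{"linear":[0,0,0],"rotation":[0,0,-7]}]' -1 40
python3 -m inch '[{"linear":[0,0,0],"rotation":[0,0,-7]},{"linear":[0,0,0],"rotation":[0,0,-7]},{"linear":[0,0,0],"rotation":[0,0,-7]},{"linear":[0,0,0],"rotation":[0,0,-7]},{"linear":[0,0,0],"rotation":[0,0,-7]}]'
python3 go.py .52 -.076 .2
```

```text
clock 0.10 pos [ 0.1429 -0.6081  0.2065] shift mm [ 488.9 -431.8    6.9] turn deg [ -0.1  -0.  -72.6] F [ 0.1 -0.8  0. ] open 0.0854 grip 0.0
clock: 0.52
ee_pos: [0.1429, -0.6083, 0.2067]
tcp_rot: [-2.863, -1.292, -0.0]
contact_force: [0.3, 0.2, -0.3]
opening: 0.0851
gripper_force: 0.0
clock: 0.93
ee_pos: [0.1428, -0.6082, 0.2067]
tcp_rot: [-2.342, -2.093, -0.0]
contact_force: [-0.4, -0.5, -0.4]
opening: 0.0854
gripper_force: 0.0
clock 0.93 pos [ 0.1428 -0.6082  0.2067] shift mm [571.2 315.1   6.9] turn deg [-0.  -0.  -2.3] F [-0.4 -0.5 -0.4] open 0.0854 grip 0.0
```

```bash
python3 -m inch '[{"linear":[0.035,0.019,0],"rotation":[0,0,-2.3]},{"linear":[0.035,0.019,0],"rotation":[0,0,0]},{"linear":[0.035,0.019,0],"rotation":[0,0,0]},{"linear":[0.035,0.019,0],"rotation":[0,0,0]},{"linear":[0.035,0.019,0],"rotation":[0,0,0]}]' >/dev/null
python3 -m inch '[{"linear":[0.035,0.019,0],"rotation":[0,0,0]},{"linear":[0.035,0.019,0],"rotation":[0,0,0]},{"linear":[0.035,0.019,0],"rotation":[0,0,0]},{"linear":[0.035,0.019,0],"rotation":[0,0,0]},{"linear":[0.035,0.019,0],"rotation":[0,0,0]}]'
python3 go.py .52 -.076 .2
```

```text
clock: 1.77
ee_pos: [0.3615, -0.2735, 0.207]
tcp_rot: [2.307, 2.133, -0.0]
contact_force: [0.3, -0.8, 0.9]
opening: 0.0852
gripper_force: 0.0
clock 1.77 pos [ 0.3615 -0.2735  0.207 ] shift mm [209.3 142.5   7. ] turn deg [-0.   0.  -0.3] F [ 0.3 -0.8  0.9] open 0.0852 grip 0.0
```

```bash
python3 -m inch '[{"linear":[0.033,0.024,0],"rotation":[0,0,0]},{"linear":[0.033,0.024,0],"rotation":[0,0,0]},{"linear":[0.033,0.024,0],"rotation":[0,0,0]},{"linear":[0.033,0.024,0],"rotation":[0,0,0]},{"linear":[0.033,0.024,0],"rotation":[0,0,0]}]' >/dev/null
python3 -m inch '[{"linear":[0.03,0.018,0],"rotation":[0,0,0]},{"linear":[0.014,0.004,0],"rotation":[0,0,0]},{"linear":[0,0,0],"rotation":[0,0,0]},{"linear":[0,0,0],"rotation":[0,0,0]}]' >/dev/null
python3 go.py .52 -.076 .2
python3 - <<'E'
from h import *
s=manip.get_state(); im,d=get_image("wrist"); cv2.imwrite("pics/w1.png",im[:,:,::-1]); P=cloud("wrist",d,s); np.save("pics/w1P.npy",P)
m=(P[:,:,2]>.048)&(d>0)&(P[:,:,2]<.1)&(P[:,:,0]<.6)&(P[:,:,0]>.45)
n,l,st,c=cv2.connectedComponentsWithStats(m.astype(np.uint8))
for i in range(1,n):
    if st[i,4]>60:
        q=P[l==i]; zt=np.percentile(q[:,2],95); t=q[q[:,2]>zt-.004]; print(c[i].round(),zt.round(4),((t.min(0)+t.max(0))/2).round(4),np.ptp(t,axis=0).round(4))
E
```

```text
clock 2.52 pos [ 0.5188 -0.0773  0.2066] shift mm [1.4 1.1 6.6] turn deg [-0.  -0.  -0.2] F [ 0.1 -0.8  0.9] open 0.0856 grip 0.0
[325. 186.] 0.0699 [ 0.5245 -0.0756  0.0686] [0.0266 0.0268 0.0055]
[324. 248.] 0.0819 [ 0.5191 -0.1475  0.0804] [0.0247 0.0248 0.0047]
[324. 299.] 0.0739 [ 0.5129 -0.2191  0.0727] [0.0302 0.0338 0.0054]
[321. 331.] 0.0527 [ 0.5058 -0.2716  0.0518] [0.0254 0.0064 0.0063]
```

View pics/w1.png

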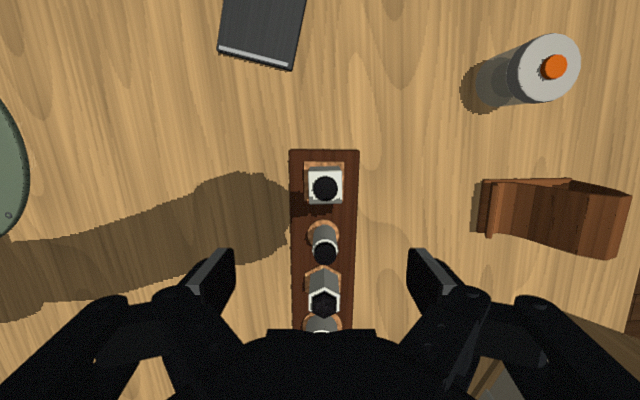

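The wrist view shows the square lid at (325,187), slim at (325,253) and hex at (324,302), all upright in the row. The positions agree with the top view to 3 mm. Now the square jar.

```bash
python3 -m inch '[{"linear":[0.002,0.005,0.025],"rotation":[0,0,0]},{"linear":[0,0,0.04],"rotation":[0,0,0]},{"linear":[0,0,0.04],"rotation":[0,0,0]},{"linear":[0,0,0.03],"rotation":[0,0,0]},{"linear":[0,0,0.02],"rotation":[0,0,0]}]' >/dev/null
python3 go.py .5235 -.0755 .025
python3 -m inch '[{"linear":[0,0,0.014],"rotation":[0,0,0]},{"linear":[0,0,0.012],"rotation":[0,0,0]},{"linear":[0,0,0],"rotation":[0,0,0]}]' >/dev/null
python3 go.py .5235 -.0755 .025
```

```text
clock 2.98 pos [ 0.5221 -0.0779  0.0492] shift mm [ 2.5  1.3 24.2] turn deg [-0.2  0.  -0.4] F [ 0.2 -0.5 -0.6] open 0.0855 grip 0.0
clock 3.23 pos [ 0.5227 -0.0773  0.0242] shift mm [ 1.9  0.7 -0.8] turn deg [-0.2  0.  -0.4] F [ 0.5 -0.3 -0.4] open 0.0855 grip 0.0
```

```bash
python3 -m inch '[{"linear":[0.002,0,0],"rotation":[0,0,0]},{"linear":[0,0,0],"rotation":[0,0,0]},{"linear":[0,0,0],"rotation":[0,0,0]},{"linear":[0,0,0],"rotation":[0,0,0]},{"linear":[0,0,0],"rotation":[0,0,0]}]' 1 30
python3 -m inch '[{"linear":[0,0,0],"rotation":[0,0,0]},{"linear":[0,0,0],"rotation":[0,0,0]},{"linear":[0,0,0],"rotation":[0,0,0]},{"linear":[0,0,0],"rotation":[0,0,0]}]'
```

```text
clock: 3.65
ee_pos: [0.5247, -0.0745, 0.027]
tcp_rot: [2.306, 2.132, 0.001]
contact_force: [-1.9, 0.1, 8.8]
opening: 0.0369
gripper_force: 29.0
clock: 3.98
ee_pos: [0.5247, -0.0745, 0.027]
tcp_rot: [2.306, 2.132, 0.001]
contact_force: [-2.2, -1.2, 10.1]
opening: 0.037
gripper_force: 29.0
```

Gripped at 37 mm. The fingertips swing about 8 mm forward as they close and brushed the cork at about 10 N, so I'll grasp higher on the next ones. Now lift and carry.

```bash
python3 -m inch '[{"linear":[0,0,-0.015],"rotation":[0,0,0]},{"linear":[0,0,-0.03],"rotation":[0,0,0]},{"linear":[0,0,-0.035],"rotation":[0,0,0]},{"linear":[0.01,0,-0.02],"rotation":[0,0,0]},{"linear":[0.025,-0.008,0],"rotation":[0,0,0]}]'
python3 -m inch '[{"linear":[0.035,-0.01,0],"rotation":[0,0,0]},{"linear":[0.035,-0.01,0],"rotation":[0,0,0]},{"linear":[0.03,-0.01,0],"rotation":[0,0,0]},{"linear":[0.02,-0.005,0],"rotation":[0,0,0]},{"linear":[0,0,0],"rotation":[0,0,0]}]' >/dev/null
python3 go.py .466 .106 .12
python3 - <<'E'
from h import *
im,d=get_image("wrist"); cv2.imwrite("pics/w2.png",im[:,:,::-1])
E
```

```text
clock: 4.4
ee_pos: [0.5217, -0.0415, 0.1302]
tcp_rot: [2.307, 2.124, 0.005]
contact_force: [-0.2, -0.7, -1.6]
opening: 0.0369
gripper_force: 31.5
clock 4.82 pos [0.4927 0.0882 0.1268] shift mm [ 15.8 -27.9   6.8] turn deg [ 0.1 -0.1  0. ] F [-0.6  0.8 -1.2] open 0.0365 grip 31.5
```

View pics/w2.png

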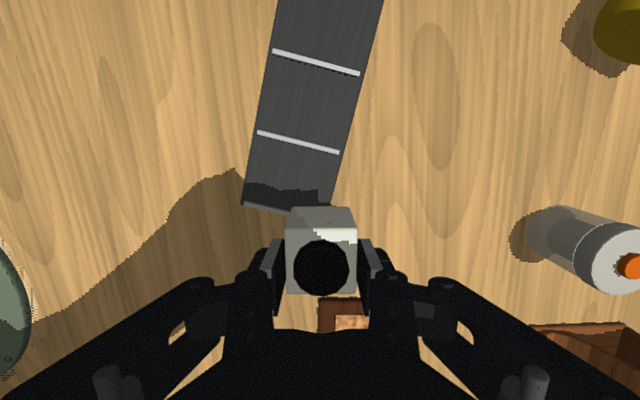

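The square jar hangs straight in the grip. The ribs at y = -72 and 0 show at (258,131)–(339,152) and (273,51)–(359,73), and I'll check the board estimate against them.

```bash
python3 - <<'E'
from h import *
np.set_printoptions(precision=4,suppress=True)
p=onplane("wrist",[(258,131),(339,152),(273,51),(359,73)],.016)[:,:2]
r1,r2=(p[0]+p[1])/2,(p[2]+p[3])/2
print(p,r1,r2,np.linalg.norm(r2-r1),np.arctan2(-(r2-r1)[0],(r2-r1)[1]),np.linalg.norm(p[0]-p[1]))
b=(np.array([.4988,.2091]),-.3095); print(place(b,-.072),place(b,0),[place(b,y) for y in(.108,.036,-.036,-.108)])
E
```

```text
[[0.4401 0.1527]
 [0.5151 0.1275]
 [0.4621 0.2199]
 [0.5371 0.1962]] [0.4776 0.1401] [0.4996 0.2081] 0.07143757909759423 -0.3134400905604029 0.07907678349722874
[0.4769 0.1405] [0.4988 0.2091] [array([0.5317, 0.312 ]), array([0.5098, 0.2434]), array([0.4878, 0.1748]), array([0.4659, 0.1062])]
```

```bash
python3 -m inch '[{"linear":[0.008,-0.014,0],"rotation":[0,0,0]},{"linear":[0.008,-0.013,0.01],"rotation":[0,0,0]},{"linear":[0,0,0.035],"rotation":[0,0,0]},{"linear":[0,0,0.025],"rotation":[0,0,0]},{"linear":[0,0,0.015],"rotation":[0,0,0]}]' >/dev/null
python3 -m inch '[{"linear":[0,0,0.004],"rotation":[0,0,0]},{"linear":[0,0,0],"rotation":[0,0,0]},{"linear":[0,0,0],"rotation":[0,0,0]}]' >/dev/null
python3 go.py .466 .106 .0255
```

```text
clock 5.53 pos [0.4682 0.1013 0.0377] shift mm [ 4.5 -2.6 12.2] turn deg [ 0.  -0.  -0.3] F [ 0.  -0.4 -1. ] open 0.0367 grip 31.5
```

```bash
python3 -m inch '[{"linear":[0.0045,-0.0025,0],"rotation":[0,0,0]},{"linear":[0,0,0.006],"rotation":[0,0,0]},{"linear":[0,0,0.005],"rotation":[0,0,0]},{"linear":[0,0,0],"rotation":[0,0,0]},{"linear":[0,0,0],"rotation":[0,0,0]}]' >/dev/null
python3 go.py .466 .106 .0255
```

```text
clock 5.95 pos [0.4655 0.1062 0.0258] shift mm [-0.2  0.5  0.3] turn deg [-0.   0.  -0.3] F [ 0.5  0.6 -1.4] open 0.0371 grip 31.5
```

```bash
python3 -m inch '[{"linear":[0,0,0.001],"rotation":[0,0,0]},{"linear":[0,0,0.0005],"rotation":[0,0,0]},{"linear":[0,0,0],"rotation":[0,0,0]}]'
python3 -m inch '[{"linear":[0,0,0],"rotation":[0,0,0]},{"linear":[0,0,0],"rotation":[0,0,0]},{"linear":[0,0,0],"rotation":[0,0,0]},{"linear":[0,0,0],"rotation":[0,0,0]},{"linear":[0,0,0],"rotation":[0,0,0]}]' -1
python3 -m inch '[{"linear":[0,0,-0.015],"rotation":[0,0,0]},{"linear":[0,0,-0.03],"rotation":[0,0,0]},{"linear":[0,0,-0.04],"rotation":[0,0,0]},{"linear":[0,0,-0.04],"rotation":[0,0,0]},{"linear":[-0.02,0.005,-0.015],"rotation":[0,0,0]}]'
python3 go.py .5185 -.1475 .1
```

```text
clock: 6.2
ee_pos: [0.4657, 0.1062, 0.0245]
tcp_rot: [-2.307, -2.133, -0.0]
contact_force: [0.5, 0.8, -1.6]
opening: 0.0373
gripper_force: 31.5
clock: 6.62
ee_pos: [0.4657, 0.1063, 0.0245]
tcp_rot: [2.307, 2.133, 0.0]
contact_force: [-0.5, -0.5, 0.0]
opening: 0.0854
gripper_force: 0.0
clock: 7.03
ee_pos: [0.4701, 0.0896, 0.1692]
tcp_rot: [2.301, 2.137, 0.009]
contact_force: [0.7, 1.2, 0.3]
opening: 0.0855
gripper_force: 0.0
clock 7.03 pos [0.4701 0.0896 0.1692] shift mm [-233.1   65.4   68.9] turn deg [ 0.3 -0.2 -0. ] F [0.7 1.2 0.3] open 0.0855 grip 0.0
```

```bash
python3 -m inch '[{"linear":[-0.038,0.011,0],"rotation":[0,0,0]},{"linear":[-0.04,0.011,0],"rotation":[0,0,0]},{"linear":[-0.04,0.011,0],"rotation":[0,0,0]},{"linear":[-0.04,0.011,0],"rotation":[0,0,0]},{"linear":[-0.035,0.01,0],"rotation":[0,0,0]}]' >/dev/null
python3 -m inch '[{"linear":[-0.026,0.008,0],"rotation":[0,0,0]},{"linear":[-0.01,0.003,0.02],"rotation":[0,0,0]},{"linear":[0,0,0.02],"rotation":[0,0,0]},{"linear":[0,0,0],"rotation":[0,0,0]},{"linear":[0,0,0],"rotation":[0,0,0]}]' >/dev/null
python3 go.py .5185 -.1475 .036
python3 - <<'E'
from h import *
s=manip.get_state(); im,d=get_image("wrist"); cv2.imwrite("pics/w3.png",im[:,:,::-1])
E
```

```text
clock 7.87 pos [ 0.5155 -0.147   0.1242] shift mm [-0.4  3.2 88.2] turn deg [-0.1 -0.  -0.3] F [-0.  -0.5  0.9] open 0.0852 grip 0.0
```

View pics/w3.png

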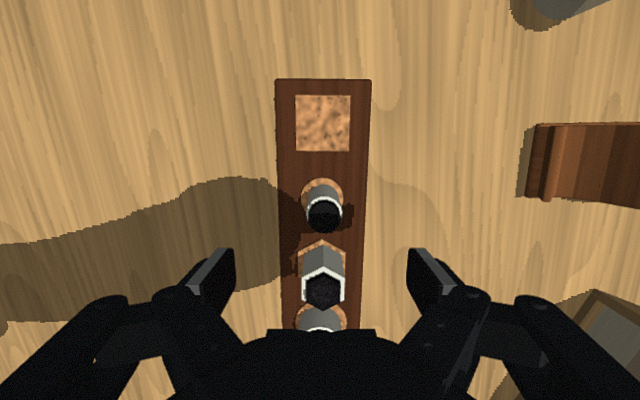

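The slim lid is at (325,216), centred between the fingers. The bare square pad is behind it. Descend.

```bash
python3 -c "
from h import *
print(onplane('wrist',[(325,216),(323,291)],[.081,.073]))"
python3 -m inch '[{"linear":[0,0.003,0.015],"rotation":[0,0,0]},{"linear":[0,0,0.03],"rotation":[0,0,0]},{"linear":[0,0,0.025],"rotation":[0,0,0]},{"linear":[0,0,0.015],"rotation":[0,0,0]},{"linear":[0,0,0.003],"rotation":[0,0,0]}]' >/dev/null
python3 go.py .5185 -.1475 .036
python3 -m inch '[{"linear":[0,0,0],"rotation":[0,0,0]},{"linear":[0,0,0],"rotation":[0,0,0]},{"linear":[0,0,0],"rotation":[0,0,0]},{"linear":[0,0,0],"rotation":[0,0,0]},{"linear":[0,0,0],"rotation":[0,0,0]}]' 1 30
python3 -m inch '[{"linear":[0,0,0],"rotation":[0,0,0]},{"linear":[0,0,0],"rotation":[0,0,0]},{"linear":[0,0,0],"rotation":[0,0,0]},{"linear":[0,0,0],"rotation":[0,0,0]}]'
```

```text
[[ 0.52045939 -0.14739362  0.081     ]
 [ 0.51369013 -0.21747468  0.073     ]]
clock 8.33 pos [ 0.5185 -0.1469  0.0355] shift mm [-0.6  0.1 -0.5] turn deg [-0.1 -0.  -0.2] F [-0.1  0.2  0.2] open 0.0854 grip 0.0
clock: 8.75
ee_pos: [0.5195, -0.1479, 0.0375]
tcp_rot: [2.306, 2.132, 0.001]
contact_force: [-1.6, -0.2, 12.6]
opening: 0.0281
gripper_force: 28.7
clock: 9.08
ee_pos: [0.5194, -0.1479, 0.0375]
tcp_rot: [2.306, 2.132, 0.001]
contact_force: [-2.5, 0.0, 11.5]
opening: 0.0278
gripper_force: 28.8
```

Gripped. The ~12 N is the pads swinging the jar down onto the cork. Lift and carry to the bay at y = -36 mm.

```bash
python3 -m inch '[{"linear":[0,0,-0.015],"rotation":[0,0,0]},{"linear":[0,0,-0.03],"rotation":[0,0,0]},{"linear":[0,0,-0.035],"rotation":[0,0,0]},{"linear":[0.01,0,-0.025],"rotation":[0,0,0]},{"linear":[0.025,-0.004,0],"rotation":[0,0,0]}]'
python3 -m inch '[{"linear":[0.035,-0.006,0],"rotation":[0,0,0]},{"linear":[0.04,-0.007,0],"rotation":[0,0,0]},{"linear":[0.04,-0.007,0],"rotation":[0,0,0]},{"linear":[0.04,-0.007,0],"rotation":[0,0,0]},{"linear":[0.04,-0.007,0],"rotation":[0,0,0]}]' >/dev/null
python3 -m inch '[{"linear":[0.035,-0.006,0],"rotation":[0,0,0]},{"linear":[0.025,-0.006,0],"rotation":[0,0,0]},{"linear":[0.015,-0.002,0],"rotation":[0,0,0]},{"linear":[0,0,0],"rotation":[0,0,0]},{"linear":[0,0,0],"rotation":[0,0,0]}]' >/dev/null
python3 go.py .488 .175 .036
```

```text
clock: 9.5
ee_pos: [0.5201, -0.1153, 0.1463]
tcp_rot: [2.307, 2.123, 0.005]
contact_force: [1.6, -0.3, -0.6]
opening: 0.0279
gripper_force: 29.9
clock 10.33 pos [0.4908 0.161  0.1418] shift mm [ 13.7  -3.9 105.8] turn deg [ 0.  -0.  -0.2] F [ 0.2 -1.  -1.7] open 0.0284 grip 29.9
```

```bash
python3 -m inch '[{"linear":[0.014,-0.004,0],"rotation":[0,0,0]},{"linear":[0,0,0.025],"rotation":[0,0,0]},{"linear":[0,0,0.035],"rotation":[0,0,0]},{"linear":[0,0,0.025],"rotation":[0,0,0]},{"linear":[0,0,0.01],"rotation":[0,0,0]}]' >/dev/null
python3 -m inch '[{"linear":[0,0,0],"rotation":[0,0,0]},{"linear":[0,0,0],"rotation":[0,0,0]},{"linear":[0,0,0],"rotation":[0,0,0]}]' >/dev/null
python3 go.py .488 .175 .0355
```

```text
clock 11.00 pos [0.489  0.1747 0.048 ] shift mm [ 0.2 -1.  12.5] turn deg [ 0.1 -0.  -0.3] F [ 0.4  0.5 -1. ] open 0.0282 grip 29.9
```

```bash
python3 -m inch '[{"linear":[0,-0.001,0.006],"rotation":[0,0,0]},{"linear":[0,0,0.004],"rotation":[0,0,0]},{"linear":[0,0,0.0025],"rotation":[0,0,0]},{"linear":[0,0,0],"rotation":[0,0,0]},{"linear":[0,0,0],"rotation":[0,0,0]}]'
python3 -m inch '[{"linear":[0,0,0.0005],"rotation":[0,0,0]},{"linear":[0,0,0.0005],"rotation":[0,0,0]},{"linear":[0,0,0],"rotation":[0,0,0]}]'
```

```text
clock: 11.42
ee_pos: [0.4867, 0.175, 0.0342]
tcp_rot: [-2.306, -2.133, 0.0]
contact_force: [-5.0, 0.5, 6.9]
opening: 0.0278
gripper_force: 31.3
clock: 11.67
ee_pos: [0.4868, 0.1752, 0.0339]
tcp_rot: [2.306, 2.133, 0.0]
contact_force: [-9.6, -0.9, 25.6]
opening: 0.0281
gripper_force: 33.1
```

```bash
python3 -m inch '[{"linear":[0,0,-0.001],"rotation":[0,0,0]},{"linear":[0,0,0],"rotation":[0,0,0]}]'
python3 -m inch '[{"linear":[0,0,0],"rotation":[0,0,0]},{"linear":[0,0,0],"rotation":[0,0,0]},{"linear":[0,0,0],"rotation":[0,0,0]},{"linear":[0,0,0],"rotation":[0,0,0]},{"linear":[0,0,0],"rotation":[0,0,0]}]' -1
python3 -m inch '[{"linear":[0,0,-0.015],"rotation":[0,0,0]},{"linear":[0,0,-0.03],"rotation":[0,0,0]},{"linear":[0,0,-0.04],"rotation":[0,0,0]},{"linear":[0,0,-0.04],"rotation":[0,0,0]},{"linear":[0,0,-0.01],"rotation":[0,0,0]}]'
python3 go.py .5125 -.219 .13
python3 - <<'E'
from h import *
im,d=get_image("top"); cv2.imwrite("pics/t2.png",cv2.resize(im[150:270,130:510,::-1],None,fx=2.1,fy=2.1,interpolation=cv2.INTER_CUBIC))
E
```

```text
clock: 11.83
ee_pos: [0.4872, 0.1749, 0.0343]
tcp_rot: [2.306, 2.133, 0.001]
contact_force: [0.3, 0.2, -1.2]
opening: 0.0283
gripper_force: 30.6
clock: 12.25
ee_pos: [0.4871, 0.1748, 0.0339]
tcp_rot: [-2.307, -2.133, 0.0]
contact_force: [0.2, -0.4, -0.5]
opening: 0.0848
gripper_force: 0.0
clock: 12.67
ee_pos: [0.4887, 0.1759, 0.1742]
tcp_rot: [2.305, 2.132, 0.009]
contact_force: [0.9, -0.3, 0.1]
opening: 0.0856
gripper_force: 0.0
clock 12.67 pos [0.4887 0.1759 0.1742] shift mm [-392.    54.3   43.5] turn deg [ 0.3 -0.1 -0.3] F [ 0.9 -0.3  0.1] open 0.0856 grip 0.0
```

View pics/t2.png

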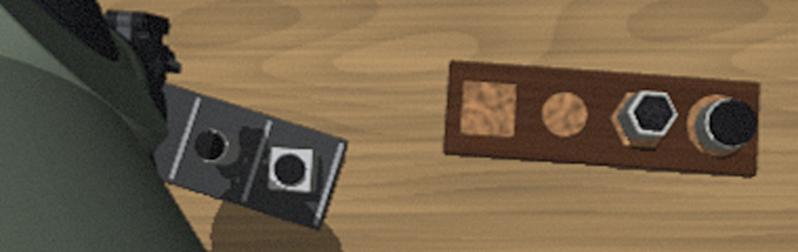

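Slim at (212,146) and square at (290,168) stand upright in their bays. Now the hex jar.

```bash
python3 -m inch '[{"linear":[-0.035,0.005,0],"rotation":[0,0,0]},{"linear":[-0.04,0.0055,0],"rotation":[0,0,0]},{"linear":[-0.041,0.0055,0],"rotation":[0,0,0]},{"linear":[-0.041,0.0055,0],"rotation":[0,0,0]},{"linear":[-0.041,0.0055,0],"rotation":[0,0,0]}]' >/dev/null
python3 -m inch '[{"linear":[-0.041,0.0055,0],"rotation":[0,0,0]},{"linear":[-0.041,0.0055,0],"rotation":[0,0,0]},{"linear":[-0.04,0.0055,0],"rotation":[0,0,0]},{"linear":[-0.035,0.005,0],"rotation":[0,0,0]},{"linear":[-0.025,0.004,0],"rotation":[0,0,0]}]' >/dev/null
python3 -m inch '[{"linear":[-0.012,0.002,0.02],"rotation":[0,0,0]},{"linear":[0,0,0.023],"rotation":[0,0,0]},{"linear":[0,0,0],"rotation":[0,0,0]},{"linear":[0,0,0],"rotation":[0,0,0]}]' >/dev/null
python3 go.py .513 -.2185 .036
python3 - <<'E'
from h import *
s=manip.get_state(); im,d=get_image("wrist"); cv2.imwrite("pics/w4.png",im[:,:,::-1])
P=cloud("wrist",d,s)
m=(P[:,:,2]>.055)&(d>0)&(P[:,:,2]<.1)&(P[:,:,0]<.56)&(P[:,:,0]>.46)
n,l,st,c=cv2.connectedComponentsWithStats(m.astype(np.uint8))
for i in range(1,n):
    if st[i,4]>60:
        q=P[l==i]; zt=np.percentile(q[:,2],95); t=q[q[:,2]>zt-.004]; print(c[i].round(),zt.round(4),((t.min(0)+t.max(0))/2).round(4),np.ptp(t,axis=0).round(4))
E
```

```text
clock 13.88 pos [ 0.5102 -0.2196  0.1254] shift mm [ 1.2  2.9 89.4] turn deg [-0.1 -0.1 -0.3] F [0.3 0.1 0.3] open 0.0855 grip 0.0
[322. 207.] 0.074 [ 0.5125 -0.2191  0.0727] [0.0309 0.0345 0.0053]
[319. 284.] 0.062 [ 0.5035 -0.2921  0.0605] [0.0415 0.0423 0.0049]
```

```bash
python3 -m inch '[{"linear":[0.001,0.0025,0.015],"rotation":[0,0,0]},{"linear":[0,0,0.03],"rotation":[0,0,0]},{"linear":[0,0,0.025],"rotation":[0,0,0]},{"linear":[0,0,0.017],"rotation":[0,0,0]},{"linear":[0,0,0.004],"rotation":[0,0,0]}]' >/dev/null
python3 go.py .5125 -.219 .035
python3 -m inch '[{"linear":[0,0,0],"rotation":[0,0,0]},{"linear":[0,0,0],"rotation":[0,0,0]},{"linear":[0,0,0],"rotation":[0,0,0]},{"linear":[0,0,0],"rotation":[0,0,0]},{"linear":[0,0,0],"rotation":[0,0,0]}]' 1 30
python3 -m inch '[{"linear":[0,0,0],"rotation":[0,0,0]},{"linear":[0,0,0],"rotation":[0,0,0]},{"linear":[0,0,0],"rotation":[0,0,0]}]'
```

```text
clock 14.35 pos [ 0.5129 -0.2186  0.0339] shift mm [-0.5 -0.4 -1.1] turn deg [-0.1 -0.  -0.2] F [-1.   0.2 -1.1] open 0.0855 grip 0.0
clock: 14.77
ee_pos: [0.5139, -0.2198, 0.0364]
tcp_rot: [2.306, 2.131, 0.001]
contact_force: [-2.5, 1.2, 11.8]
opening: 0.0365
gripper_force: 29.0
clock: 15.02
ee_pos: [0.5139, -0.2198, 0.0364]
tcp_rot: [2.306, 2.132, 0.001]
contact_force: [-4.4, 0.4, 11.9]
opening: 0.037
gripper_force: 29.0
```

```bash
python3 -m inch '[{"linear":[0,0,-0.015],"rotation":[0,0,0]},{"linear":[0,0,-0.03],"rotation":[0,0,0]},{"linear":[0,0,-0.035],"rotation":[0,0,0]},{"linear":[0.01,0,-0.025],"rotation":[0,0,0]},{"linear":[0.025,-0.002,0],"rotation":[0,0,0]}]'
python3 -m inch '[{"linear":[0.035,-0.003,0],"rotation":[0,0,0]},{"linear":[0.04,-0.003,0],"rotation":[0,0,0]},{"linear":[0.04,-0.003,0],"rotation":[0,0,0]},{"linear":[0.04,-0.003,0],"rotation":[0,0,0]},{"linear":[0.04,-0.003,0],"rotation":[0,0,0]}]' >/dev/null
python3 -m inch '[{"linear":[0.04,-0.003,0],"rotation":[0,0,0]},{"linear":[0.04,-0.003,0],"rotation":[0,0,0]},{"linear":[0.04,-0.003,0],"rotation":[0,0,0]},{"linear":[0.035,-0.003,0],"rotation":[0,0,0]},{"linear":[0.03,-0.003,0],"rotation":[0,0,0]}]' >/dev/null
python3 -m inch '[{"linear":[0.02,-0.003,0],"rotation":[0,0,0]},{"linear":[0.01,0,0],"rotation":[0,0,0]},{"linear":[0,0,0],"rotation":[0,0,0]},{"linear":[0,0,0],"rotation":[0,0,0]}]' >/dev/null
python3 go.py .510 .2434 .0334
```

```text
clock: 15.43
ee_pos: [0.5161, -0.1876, 0.1451]
tcp_rot: [2.306, 2.123, 0.004]
contact_force: [1.4, -0.1, -1.8]
opening: 0.0365
gripper_force: 30.7
clock 16.60 pos [0.5133 0.2263 0.1402] shift mm [ 16.8  -4.7 106.8] turn deg [ 0.   0.  -0.3] F [ 0.  -0.6 -1.1] open 0.0365 grip 30.7
```

```bash
python3 -m inch '[{"linear":[0.016,-0.0045,0],"rotation":[0,0,0]},{"linear":[0.001,0,0.025],"rotation":[0,0,0]},{"linear":[0,0,0.035],"rotation":[0,0,0]},{"linear":[0,0,0.025],"rotation":[0,0,0]},{"linear":[0,0,0.012],"rotation":[0,0,0]}]' >/dev/null
python3 -m inch '[{"linear":[0,0,0],"rotation":[0,0,0]},{"linear":[0,0,0],"rotation":[0,0,0]},{"linear":[0,0,0],"rotation":[0,0,0]}]' >/dev/null
python3 go.py .510 .2434 .0334
```

```text
clock 17.27 pos [0.511  0.2442 0.0446] shift mm [-0.8 -1.  11.2] turn deg [ 0.1 -0.  -0.3] F [-0.3 -1.  -0.6] open 0.0364 grip 30.7
```

```bash
python3 -m inch '[{"linear":[-0.001,-0.001,0.006],"rotation":[0,0,0]},{"linear":[0,0,0.003],"rotation":[0,0,0]},{"linear":[0,0,0.0015],"rotation":[0,0,0]},{"linear":[0,0,0],"rotation":[0,0,0]},{"linear":[0,0,0],"rotation":[0,0,0]}]'
```

```text
clock: 17.68
ee_pos: [0.5092, 0.2435, 0.0334]
tcp_rot: [2.306, 2.133, 0.001]
contact_force: [-2.4, -1.1, 12.8]
opening: 0.0367
gripper_force: 32.6
```

```bash
python3 -m inch '[{"linear":[0,0,-0.0005],"rotation":[0,0,0]},{"linear":[0,0,0],"rotation":[0,0,0]}]'
python3 -m inch '[{"linear":[0,0,0],"rotation":[0,0,0]},{"linear":[0,0,0],"rotation":[0,0,0]},{"linear":[0,0,0],"rotation":[0,0,0]},{"linear":[0,0,0],"rotation":[0,0,0]},{"linear":[0,0,0],"rotation":[0,0,0]}]' -1
python3 -m inch '[{"linear":[0,0,-0.015],"rotation":[0,0,0]},{"linear":[0,0,-0.03],"rotation":[0,0,0]},{"linear":[0,0,-0.04],"rotation":[0,0,0]},{"linear":[0,0,-0.04],"rotation":[0,0,0]},{"linear":[0,0,-0.01],"rotation":[0,0,0]}]' >/dev/null
python3 -m inch '[{"linear":[-0.035,0.003,0],"rotation":[0,0,0]},{"linear":[-0.04,0.0025,0],"rotation":[0,0,0]},{"linear":[-0.041,0.0025,0],"rotation":[0,0,0]},{"linear":[-0.041,0.0025,0],"rotation":[0,0,0]},{"linear":[-0.041,0.0025,0],"rotation":[0,0,0]}]' >/dev/null
python3 -m inch '[{"linear":[-0.041,0.0025,0],"rotation":[0,0,0]},{"linear":[-0.041,0.0025,0],"rotation":[0,0,0]},{"linear":[-0.041,0.0025,0],"rotation":[0,0,0]},{"linear":[-0.041,0.0025,0],"rotation":[0,0,0]},{"linear":[-0.041,0.0025,0],"rotation":[0,0,0]}]' >/dev/null
python3 go.py .5035 -.292 .12
```

```text
clock: 17.85
ee_pos: [0.5092, 0.2434, 0.0335]
tcp_rot: [2.306, 2.133, 0.001]
contact_force: [-1.0, -0.9, 6.3]
opening: 0.0364
gripper_force: 31.8
clock: 18.27
ee_pos: [0.5089, 0.2433, 0.0329]
tcp_rot: [-2.306, -2.133, 0.0]
contact_force: [0.7, -0.5, -0.7]
opening: 0.0853
gripper_force: 0.0
clock 19.52 pos [ 0.5025 -0.1626  0.1682] shift mm [-128.9   11.1   48.2] turn deg [ 0.   0.  -0.3] F [ 1.2 -0.2  1.6] open 0.0855 grip 0.0
```

```bash
python3 -m inch '[{"linear":[-0.04,0.003,0],"rotation":[0,0,0]},{"linear":[-0.04,0.003,0],"rotation":[0,0,0]},{"linear":[-0.03,0.003,0],"rotation":[0,0,0]},{"linear":[-0.015,0.002,0],"rotation":[0,0,0]},{"linear":[0,0,0.02],"rotation":[0,0,0]}]' >/dev/null
python3 -m inch '[{"linear":[0,0,0.028],"rotation":[0,0,0]},{"linear":[0,0,0],"rotation":[0,0,0]},{"linear":[0,0,0],"rotation":[0,0,0]}]' >/dev/null
python3 go.py .5035 -.292 .028
python3 - <<'E'
from h import *
s=manip.get_state(); im,d=get_image("wrist"); cv2.imwrite("pics/w5.png",im[:,:,::-1])
P=cloud("wrist",d,s)
m=(P[:,:,2]>.045)&(d>0)&(P[:,:,2]<.1)&(P[:,:,0]<.56)&(P[:,:,0]>.45)
n,l,st,c=cv2.connectedComponentsWithStats(m.astype(np.uint8))
for i in range(1,n):
    if st[i,4]>60:
        q=P[l==i]; zt=np.percentile(q[:,2],95); t=q[q[:,2]>zt-.004]; print(c[i].round(),zt.round(4),((t.min(0)+t.max(0))/2).round(4),np.ptp(t,axis=0).round(4))
E
```

```text
clock 20.18 pos [ 0.5037 -0.285   0.1195] shift mm [-7.1  0.5 91.5] turn deg [-0.1 -0.1 -0.2] F [-0.2 -0.1  0.4] open 0.0856 grip 0.0
[320. 215.] 0.0621 [ 0.5039 -0.292   0.0606] [0.0412 0.0412 0.005 ]
```

View pics/w5.png

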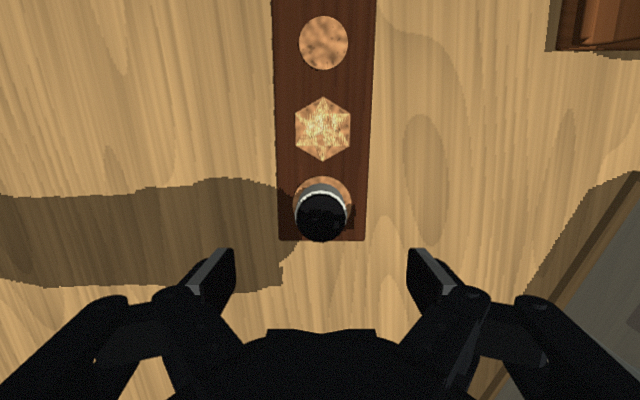

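The wide lid is at (320,217), centred across the fingers. The cabinet is clear of them. Grasp it.

```bash
python3 -m inch '[{"linear":[-0.007,0.0005,0.015],"rotation":[0,0,0]},{"linear":[0,0,0.03],"rotation":[0,0,0]},{"linear":[0,0,0.025],"rotation":[0,0,0]},{"linear":[0,0,0.018],"rotation":[0,0,0]},{"linear":[0,0,0.004],"rotation":[0,0,0]}]' >/dev/null
python3 go.py .5035 -.292 .028
python3 -m inch '[{"linear":[0,0,0],"rotation":[0,0,0]},{"linear":[0,0,0],"rotation":[0,0,0]},{"linear":[0,0,0],"rotation":[0,0,0]},{"linear":[0,0,0],"rotation":[0,0,0]},{"linear":[0,0,0],"rotation":[0,0,0]}]' 1 30
python3 -m inch '[{"linear":[0,0,0],"rotation":[0,0,0]},{"linear":[0,0,0],"rotation":[0,0,0]},{"linear":[0,0,0],"rotation":[0,0,0]}]'
```

```text
clock 20.65 pos [ 0.5034 -0.2925  0.0263] shift mm [ 0.5  0.  -1.7] turn deg [-0.1 -0.  -0.3] F [-0.1  0.3 -0.4] open 0.0857 grip 0.0
clock: 21.07
ee_pos: [0.5049, -0.2934, 0.0297]
tcp_rot: [2.305, 2.131, 0.001]
contact_force: [-2.2, 1.2, 11.6]
opening: 0.0403
gripper_force: 28.7
clock: 21.32
ee_pos: [0.5048, -0.2934, 0.0297]
tcp_rot: [2.305, 2.131, 0.001]
contact_force: [-2.0, 1.4, 11.4]
opening: 0.0402
gripper_force: 28.7
```

Opening of 40 mm means the pads closed on the 42 mm lid, because partly open fingers stand farther back. I'll open, lower 12 mm and grip the ceramic.

```bash
python3 -m inch '[{"linear":[0,0,0],"rotation":[0,0,0]},{"linear":[0,0,0],"rotation":[0,0,0]},{"linear":[0,0,0],"rotation":[0,0,0]},{"linear":[0,0,0],"rotation":[0,0,0]},{"linear":[0,0,0],"rotation":[0,0,0]}]' -1 >/dev/null
python3 go.py .5035 -.2925 .015
python3 -m inch '[{"linear":[0,0,0.006],"rotation":[0,0,0]},{"linear":[0,0,0.005],"rotation":[0,0,0]},{"linear":[0,0,0],"rotation":[0,0,0]}]'
python3 -m inch '[{"linear":[0,0,0],"rotation":[0,0,0]},{"linear":[0,0,0],"rotation":[0,0,0]},{"linear":[0,0,0],"rotation":[0,0,0]},{"linear":[0,0,0],"rotation":[0,0,0]},{"linear":[0,0,0],"rotation":[0,0,0]}]' 1 30
python3 -m inch '[{"linear":[0,0,0],"rotation":[0,0,0]},{"linear":[0,0,0],"rotation":[0,0,0]},{"linear":[0,0,0],"rotation":[0,0,0]}]'
```

```text
clock 21.73 pos [ 0.5041 -0.293   0.0281] shift mm [ 0.5 -0.6 13.1] turn deg [ 0.   0.  -0.3] F [-0.3  0.2 -0. ] open 0.0854 grip 0.0
clock: 21.98
ee_pos: [0.5035, -0.2926, 0.0157]
tcp_rot: [-2.305, -2.132, 0.001]
contact_force: [-0.5, -0.1, 0.4]
opening: 0.0853
gripper_force: 0.0
clock: 22.4
ee_pos: [0.5042, -0.293, 0.0174]
tcp_rot: [2.306, 2.133, 0.0]
contact_force: [-1.6, 0.4, 4.7]
opening: 0.0446
gripper_force: 29.8
clock: 22.65
ee_pos: [0.5042, -0.293, 0.0174]
tcp_rot: [2.306, 2.133, 0.0]
contact_force: [-2.7, 0.4, 5.5]
opening: 0.0442
gripper_force: 29.9
```

```bash
python3 -m inch '[{"linear":[0,0,-0.015],"rotation":[0,0,0]},{"linear":[0,0,-0.03],"rotation":[0,0,0]},{"linear":[0,0,-0.035],"rotation":[0,0,0]},{"linear":[0.01,0,-0.03],"rotation":[0,0,0]},{"linear":[0.025,-0.001,0],"rotation":[0,0,0]}]'
python3 -m inch '[{"linear":[0.035,-0.001,0],"rotation":[0,0,0]},{"linear":[0.04,-0.001,0],"rotation":[0,0,0]},{"linear":[0.04,-0.001,0],"rotation":[0,0,0]},{"linear":[0.04,-0.001,0],"rotation":[0,0,0]},{"linear":[0.04,-0.001,0],"rotation":[0,0,0]}]' >/dev/null
python3 -m inch '[{"linear":[0.04,-0.001,0],"rotation":[0,0,0]},{"linear":[0.04,-0.001,0],"rotation":[0,0,0]},{"linear":[0.04,-0.001,0],"rotation":[0,0,0]},{"linear":[0.04,-0.001,0],"rotation":[0,0,0]},{"linear":[0.04,-0.001,0],"rotation":[0,0,0]}]' >/dev/null
python3 -m inch '[{"linear":[0.04,-0.001,0],"rotation":[0,0,0]},{"linear":[0.04,-0.001,0],"rotation":[0,0,0]},{"linear":[0.035,-0.001,0],"rotation":[0,0,0]},{"linear":[0.025,-0.001,0],"rotation":[0,0,0]},{"linear":[0.015,-0.001,0],"rotation":[0,0,0]}]' >/dev/null
python3 -m inch '[{"linear":[0,0,0],"rotation":[0,0,0]},{"linear":[0,0,0],"rotation":[0,0,0]}]' >/dev/null
python3 go.py .5317 .312 .0145
```

```text
clock: 23.07
ee_pos: [0.5077, -0.2615, 0.1322]
tcp_rot: [2.306, 2.123, 0.002]
contact_force: [2.2, 0.1, -1.6]
opening: 0.0443
gripper_force: 31.4
clock 24.48 pos [0.5336 0.2914 0.1267] shift mm [ 20.5  -3.4 112.2] turn deg [-0.   0.  -0.3] F [ 1.1 -0.2 -0.9] open 0.0442 grip 31.3
```

```bash
python3 -m inch '[{"linear":[0.012,-0.0035,0],"rotation":[0,0,0]},{"linear":[0.0085,0,0.03],"rotation":[0,0,0]},{"linear":[0,0,0.035],"rotation":[0,0,0]},{"linear":[0,0,0.025],"rotation":[0,0,0]},{"linear":[0,0,0.012],"rotation":[0,0,0]}]' >/dev/null
python3 -m inch '[{"linear":[0,0,0],"rotation":[0,0,0]},{"linear":[0,0,0],"rotation":[0,0,0]},{"linear":[0,0,0],"rotation":[0,0,0]}]' >/dev/null
python3 go.py .5317 .312 .0145
```

```text
clock 25.15 pos [0.5329 0.3124 0.0267] shift mm [-0.5 -1.2 12.2] turn deg [ 0.1 -0.1 -0.3] F [-0.   1.  -1.9] open 0.0446 grip 31.3
```

```bash
python3 -m inch '[{"linear":[0,-0.001,0.006],"rotation":[0,0,0]},{"linear":[0,0,0.003],"rotation":[0,0,0]},{"linear":[0,0,0.002],"rotation":[0,0,0]},{"linear":[0,0,0],"rotation":[0,0,0]},{"linear":[0,0,0],"rotation":[0,0,0]}]'
```

```text
clock: 25.57
ee_pos: [0.5311, 0.3123, 0.0144]
tcp_rot: [2.306, 2.133, 0.001]
contact_force: [-1.2, -2.0, 4.2]
opening: 0.0444
gripper_force: 31.8
```

Contact was made at the expected height. Release, rise and clear the top camera's view.

```bash
python3 -m inch '[{"linear":[0,0,0],"rotation":[0,0,0]},{"linear":[0,0,0],"rotation":[0,0,0]},{"linear":[0,0,0],"rotation":[0,0,0]},{"linear":[0,0,0],"rotation":[0,0,0]},{"linear":[0,0,0],"rotation":[0,0,0]}]' -1
python3 -m inch '[{"linear":[0,0,-0.015],"rotation":[0,0,0]},{"linear":[0,0,-0.03],"rotation":[0,0,0]},{"linear":[0,0,-0.04],"rotation":[0,0,0]},{"linear":[0,0,-0.04],"rotation":[0,0,0]},{"linear":[0,0,-0.03],"rotation":[0,0,0]}]' >/dev/null
python3 -m inch '[{"linear":[-0.035,0,0],"rotation":[0,0,0]},{"linear":[-0.04,0,0],"rotation":[0,0,0]},{"linear":[-0.041,0,0],"rotation":[0,0,0]},{"linear":[-0.041,0,0],"rotation":[0,0,0]},{"linear":[-0.041,0,0],"rotation":[0,0,0]}]' >/dev/null
python3 -m inch '[{"linear":[-0.041,0,0],"rotation":[0,0,0]},{"linear":[-0.041,0,0],"rotation":[0,0,0]},{"linear":[-0.041,0,0],"rotation":[0,0,0]},{"linear":[-0.041,0,0],"rotation":[0,0,0]},{"linear":[-0.035,0,0],"rotation":[0,0,0]}]' >/dev/null
python3 -m inch '[{"linear":[-0.02,0,0],"rotation":[0,0,0]},{"linear":[0,0,0],"rotation":[0,0,0]},{"linear":[0,0,0],"rotation":[0,0,0]},{"linear":[0,0,0],"rotation":[0,0,0]},{"linear":[0,0,0],"rotation":[0,0,0]}]'
python3 - <<'E'
from h import *
im,d=get_image("top"); cv2.imwrite("pics/t3.png",im[:,:,::-1])
P=cloud("top",d); b=(np.array([.4988,.2091]),-.3095)
X=np.array([np.cos(b[1]),np.sin(b[1])]);Y=np.array([-X[1],X[0]])
m=(P[:,:,2]>.03)&(d>0)&(P[:,:,2]<.1)&(P[:,:,0]<.6)&(P[:,:,0]>.4)&(P[:,:,1]>.03)
n,l,st,c=cv2.connectedComponentsWithStats(m.astype(np.uint8))
for i in range(1,n):
    if st[i,4]>60:
        q=P[l==i]; zt=np.percentile(q[:,2],95); t=q[q[:,2]>zt-.004]; e=((t.min(0)+t.max(0))/2); print(c[i].round(),zt.round(4),"board xy",((e[:2]-b[0])@X).round(4),((e[:2]-b[0])@Y).round(4))
E
```

```text
clock: 25.98
ee_pos: [0.5309, 0.3123, 0.014]
tcp_rot: [-2.306, -2.133, -0.0]
contact_force: [-0.1, -0.5, 0.3]
opening: 0.0853
gripper_force: 0.0
clock: 27.65
ee_pos: [0.4986, -0.1021, 0.1691]
tcp_rot: [-2.304, -2.135, -0.001]
contact_force: [-0.2, 1.0, 0.1]
opening: 0.0855
gripper_force: 0.0
[163. 198.] 0.06 board xy -0.0008 0.1081
[197. 209.] 0.0715 board xy -0.0018 0.035
[232. 219.] 0.0793 board xy -0.0003 -0.038
[269. 230.] 0.0671 board xy 0.0002 -0.1101
```

View pics/t3.png

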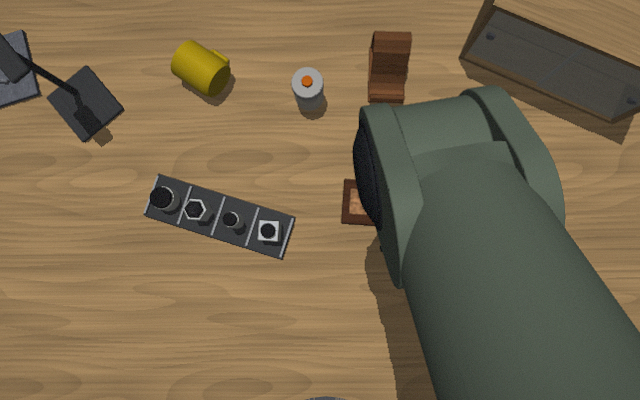

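Wide (163,198), hex (197,209), slim (232,219) and square (269,230) stand upright, within about 2 mm of their bay centres. The other things have not moved and the robot touches nothing.

```bash
python3 -c "
from plant import manip
print(manip.job_done())"
```

```text
the job is handed in; nothing more can be done
None
```

All four jars stand upright on the black steel board in reversed order (wide, hex, slim, square from the left), each within about 2 mm of its bay centre by the top camera, and the job is handed in (no verdict was shown).

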